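Snug down the lid of the slanted coffee canister

TASK

The screw lid of the steel canister in the slanted bamboo stand is only loosely on. Screw it down clockwise by its wooden bar until the gasket bites and the lid is properly snug, but stop well short of overtightening it; then let go. Leave the mug, grinder, kettle and carafe standing where they are.

Things in the scene. Friction and masses are not known exactly. Their poses are not given: they have to be found in the camera images.
- lid_bar (a point): centre of the dark wooden grip bar on top of the aluminium screw lid (disc 108 mm across, 20 mm high). Bar: 68 mm long (point x), 24 mm wide (point y), 34 mm high (point z); its top is 17 mm above this point, the lid's flat top 17 mm below. Its z is the screw axis, pointing out of the canister, 28 degrees from vertical. The bar sits on a rubber mount: it twists 0.25 rad per N m against the lid.
- thread (a point): centre of the canister's mouth, on the screw axis (z = the axis, upward), 40 mm below point lid_bar. Tightening is clockwise seen from above (negative about z). At the start the lid is 1.5 to 3.4 rad short of the gasket, unseen and different each time. The lid turns about this axis without noticeably sinking, runs down the thread with about 0.08 N m and stays where it is left.
- can: brushed-steel canister, 100 mm across, 128 mm high, held fast in its bamboo stand (neither can move or turn). Origin at the centre of its underside; z along its axis towards the lid, leaning 28 degrees from vertical, mostly towards the robot. The lid_bar point lies 169 mm along this z.
- seal: black rubber gasket disc, 97 mm across, hidden under the lid. When the lid meets it the turning torque jumps to about 0.5 N m, then climbs 1.0 N m per rad. Snug: 0.65 to 0.9 N m; over 1.0 is overtightened. Its x axis lies along the canister's x until met; then the lid drags it round clockwise: 0.1 to 0.5 rad between the two x axes is snug, more is overtightened.
- mug_mid (a point): bystander: speckled cream stoneware mug, 84 mm across, 92 mm high, handle at its +y; point at its centre, half-way up
- grinder_mid (a point): bystander: steel hand grinder, 52 mm across, 194 mm high with a crank arm on top reaching 80 mm along its +x; point on its axis 75 mm up
- kettle_mid (a point): bystander: matte black gooseneck kettle, 148 mm across at the foot, 155 mm high, spout reaching 165 mm along its +x and handle 131 mm along its -x; point on its axis 65 mm up
- carafe_mid (a point): bystander: glass carafe, 124 mm across, with a white ceramic dripper on top, 211 mm high in all, handle at its +y; point on its axis 100 mm up
Mind the look-alikes: they are no part of the job. Leave any orange look-alike of the part that bears carafe_mid alone. Leave any turquoise look-alike of the part that bears mug_mid alone.

How it is judged:
On the way:
1. the lid is screwed down past first contact with the gasket, to snug (angle between the x axis of seal and the x axis of can, either way round above 0.1 rad), for 0.2 s.
At the end, for the whole second after the job is handed in: The gasket has been dragged 0.1 to 0.5 rad past first contact (lid snug, not overtightened) and lies still, the lid is let go, and mug, grinder, kettle and carafe each stand upright (within 0.15 rad) within 30 mm of where they were (angle between the x axis of seal and the x axis of can, either way round between 0.1 and 0.5 rad and angular speed of seal below 0.05 rad/s and distance of each of mug_mid, grinder_mid, kettle_mid, carafe_mid from where it was at the start of the episode below 0.03 m and angle between each of mug_mid, grinder_mid, kettle_mid, carafe_mid's own z axis and vertical below 0.15 rad); the robot touches nothing.
It fails at once if the lid is overtightened (gasket dragged more than 0.5 rad, over 1.0 N m) (angle between the x axis of seal and the x axis of can, either way round above 0.5 rad).
It fails at once if a bystander is shifted by more than 30 mm or tipped by more than 0.15 rad (not (distance of each of mug_mid, grinder_mid, kettle_mid, carafe_mid from where it was at the start of the episode below 0.03 m and angle between each of mug_mid, grinder_mid, kettle_mid, carafe_mid's own z axis and vertical below 0.15 rad)).
It also fails if it takes over 58 s, if anything falls off the work surface, if the arm or the gripper's body presses on something with over 40 N, if the wrist force passes 120 N, or if a joint passes its speed limit or range.

ROBOT

A 7-joint arm with a two-finger parallel gripper is mounted at the origin on the work surface. World frame = base frame: x ahead of the robot, y to its left, z up, the work surface at z = 0. Lengths are in m, angles in rad, forces in N, time in s.
With the tool pointing down it reaches from about 0.4 to 0.85 m from the base axis. Payload 4.5 kg.
Tool frame: the origin (TCP) lies between the finger pads; the fingertips stand ahead of it and the grasp point (between the pads) lies 3 mm ahead of it (robot.nose_length is the z of the fingertips in the tool frame, in m); z points along the fingers, y is the direction in which the jaws open and shut (so a half turn about z gives the same grasp; the last joint's range is limited). The gripper opens to 85 mm and grips with 20 to 120 N. Pads are 22 mm wide; open, the fingers measure 114 mm over their backs; the gripper's body (76 mm by 85 mm) begins 54 mm behind the grasp point. The pads swing forward as they close: fully open they stand 13 mm farther back than shut.
Start: joints at [-1.071, 0.689, -0.195, 1.565, 0.157, 0.902, -0.215], TCP at [0.281, 0.558, 0.253] pointing down, gripper open.
Joint ranges: [-3.01, 3.01], [-0.46, 2.08], [-1.47, 1.51], [0.13, 2.56], [-1, 4.14], [0.04, 2.09], [-2.66, 2.66]. Speed limits (rad/s): [2.57, 2.57, 3.14, 3.14, 3.14, 3.14, 3.14].

INTERFACE

Orientations are given as a unit quaternion [x, y, z, w].
In Python, from workcell import robot gives the robot as it stands.
- The arm moves only by the tool move_arm, never from a script. Its argument "increments" is a list of rows, each an object with "offset": the shift along the tool's x, y, z in cm, a list of three; "rot": the turn, a rotation vector about the tool's x, y, z in rad, a list of three. In form: [{"offset": [dx, dy, dz], "rot": [rx, ry, rz]}, ...]. A call has exactly 5 rows; each row is the pose to reach, as a shift and turn from the pose commanded when the call began, along the tool's axes at that moment; what a row does not reach only later rows make up. A row lasts 1/8 s, in which the tool goes at most 62.5 mm and 10.7 degrees, less where a joint would pass 70% of its speed; a pose out of reach is approached as far as the arm can. A call with a gripper value outside its range is refused whole. "jaw" is the closure in counts, from 0 (fully open) to 255 (shut), set as the call begins (left out, the last holds). The fingers move at their own pace and stop on an object; "newtons" is the grip in N (left out, the last holds). Time passes only in rows, so rows that repeat a pose let the fingers close, or fill a call up. It gives the time, the measured TCP pose, the force and the opening at its end, in the units of the state.
- robot.read_state(): the state, without advancing time (a new reading comes with each control period).
- robot.capture(name): name is "scene" or "side" or "wrist"; returns a dict with "image" (400x640x3 uint8, red, green, blue), "K" (3x3 intrinsics, pixels), "k1" (the pictures are not rectified: a ray, as slopes to the right and down, at radius r is drawn at 1 + k1 r^2 times it, then the intrinsics apply), "extrinsics" (4x4, takes a point from world to camera coordinates). Camera axes: x right, y down, z forward; pixel columns grow to the right and rows downward; lengths in m; the calibration is good to about 2 mm. A picture is of the moment at which its call begins. There is no depth.
- robot.hand_in(): hands the job in, once; it reports no verdict.
The state is a dict: "clock": time; "joint_positions": joint angles; "qvel": joint speeds; "tau": joint torques, N m; "tcp_pos": TCP position; "eef_rot": TCP orientation; "contact_force": force on the tool from outside, world axes, zero at the start; "moment": the same for the moment, N m; "width": finger opening in m.
Only numpy, scipy, OpenCV 4.12 (cv2) and the standard library are available. Lean on these libraries where they do the work, as an engineer would, in place of code of your own. Each camera call takes 0.05 s, during which the arm holds its last target.

## Working session

There is one attempt and no reset: what is moved stays moved. The work goes in short steps, Python scripts to look and compute and a tool call to move; the robot and the scene stay as the last step left them, time stands still between calls to the robot, and variables do not carry over. Pictures are saved under pics/ and viewed, and the job is handed in when it is done.

Besides the shell and the picture viewer there is one more tool, called by a JSON object that holds its "api" and its "payload", one argument or row to a line. move_arm: Moves the arm, as the interface text tells. Its arguments: {"type":"object","properties":{"increments":{"type":"array","items":{"type":"object","properties":{"offset":{"type":"array","items":{"type":"number"}},"rot":{"type":"array","items":{"type":"number"}}}}},"jaw":{"type":"number"},"newtons":{"type":"number"}},"required":["increments"]}

```bash
ls; mkdir -p pics; python3 - <<'E'
from workcell import robot
import cv2, numpy as np
print(robot.read_state(), robot.nose_length)
for n in ["scene","side","wrist"]:
    c=robot.capture(n); cv2.imwrite(f"pics/{n}0.png",c["image"][:,:,::-1]); print(n,c["K"].tolist(),c["k1"],np.round(c["extrinsics"],4).tolist())
    np.savez(f"pics/{n}0.npz",**{k:c[k] for k in ["image","K","k1","extrinsics"]})
E
```

```text
pics
{'clock': 0.0, 'joint_positions': array([-1.07118822,  0.68999049, -0.19449506,  1.56640407,  0.15728404,
        0.902518  , -0.21509485]), 'qvel': array([-0.00175428, -0.00026393, -0.00064667, -0.00036125, -0.00043351,
       -0.00054449,  0.00094024]), 'tau': array([ 8.37523312e-04, -5.39616430e+01, -1.26611989e+00, -1.58551347e+01,
        9.16451972e-03,  9.41298378e-03,  1.29153946e-06]), 'tcp_pos': array([0.28047658, 0.55780838, 0.25246349]), 'eef_rot': array([ 2.30768790e-01,  9.73008137e-01, -9.53219880e-04, -1.51808315e-04]), 'contact_force': array([-0.96292129, -0.60569393, -0.27306932]), 'moment': array([-0.04429679, -0.01379363,  0.00100644]), 'width': 0.08504855630309764} 0.022
scene [[368.3287897508296, 0.0, 316.9439721676934], [0.0, 368.3287897508296, 202.1658683159952], [0.0, 0.0, 1.0]] -0.06750053244559828 [[0.3408, 0.9399, -0.02, -0.201], [0.6543, -0.2524, -0.7129, -0.2456], [-0.6751, 0.2299, -0.701, 1.9573], [0.0, 0.0, 0.0, 1.0]]
side [[404.6771058901216, 0.0, 319.8619525158792], [0.0, 404.6771058901216, 200.15682108461203], [0.0, 0.0, 1.0]] -0.005883672887697882 [[0.9733, -0.2292, -0.0093, -0.5066], [-0.1671, -0.6809, -0.713, 0.1894], [0.1571, 0.6956, -0.7011, 1.3921], [0.0, 0.0, 0.0, 1.0]]
wrist [[340.40638741444656, 0.0, 317.3434578580637], [0.0, 340.40638741444656, 201.4623707775552], [0.0, 0.0, 1.0]] -0.017768787173410287 [[0.4476, 0.8942, -0.0021, -0.6238], [0.8453, -0.4224, 0.3271, -0.0438], [0.2916, -0.1482, -0.945, 0.3816], [0.0, 0.0, 0.0, 1.0]]
```

View pics/scene0.png

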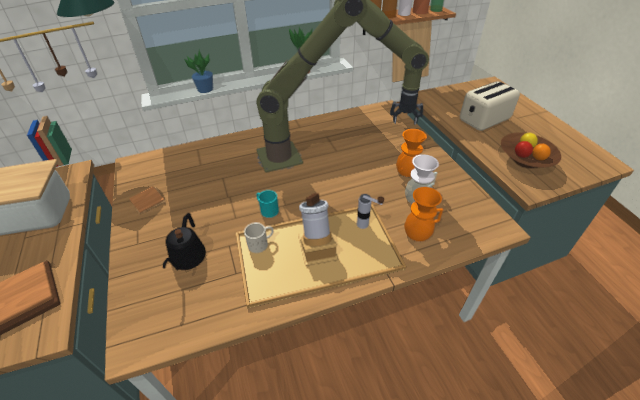

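View pics/side0.png

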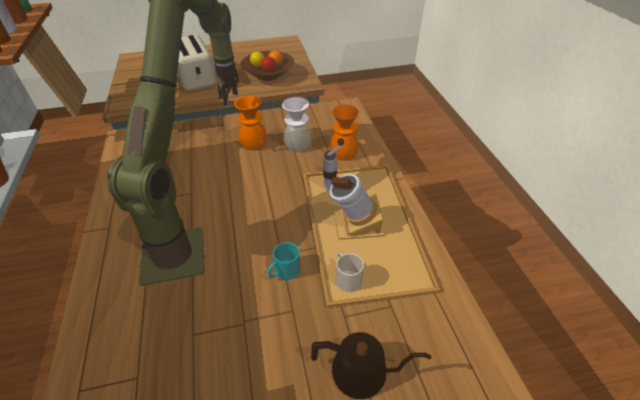

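View pics/wrist0.png

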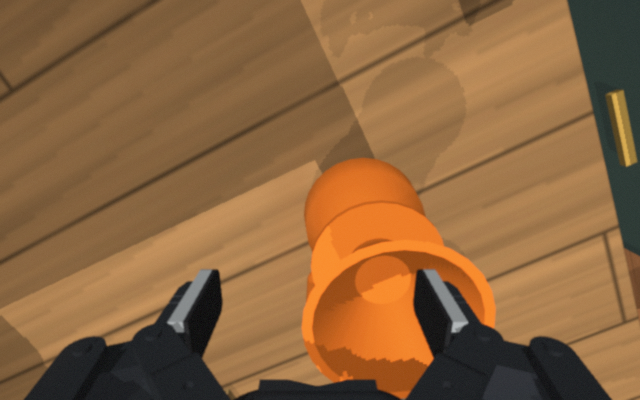

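The overview shows the canister at about (315,218) in the scene view and (352,200) in the side view. The grinder is just behind it, towards +y. Next I'll zoom in.

```bash
python3 - <<'E'
import cv2
a=cv2.imread("pics/scene0.png")[170:270,260:400]; b=cv2.imread("pics/side0.png")[140:240,300:420]
cv2.imwrite("pics/zs.png",cv2.resize(a,None,fx=5.7,fy=5.7,interpolation=cv2.INTER_CUBIC))
cv2.imwrite("pics/zd.png",cv2.resize(b,None,fx=6,fy=6,interpolation=cv2.INTER_CUBIC))
E
```

```text
(no output)
```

View pics/zs.png

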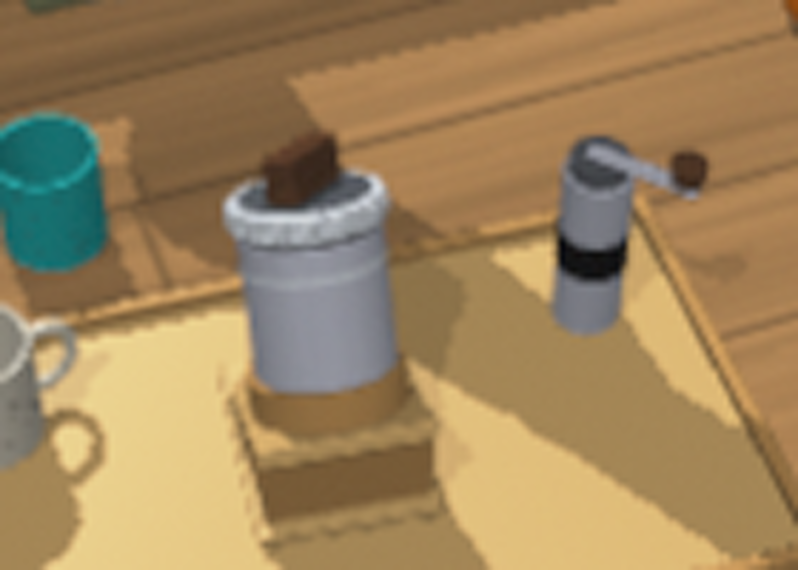

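View pics/zd.png

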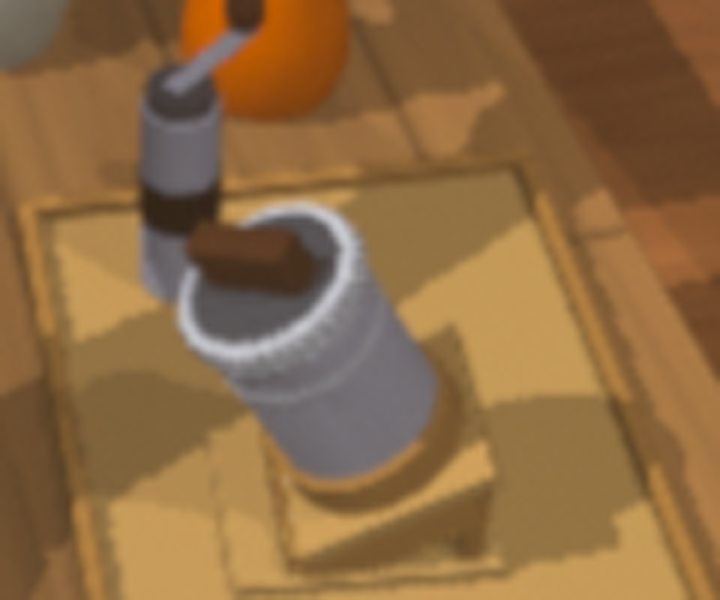

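```bash
cat > h.py <<'E'
import numpy as np, cv2
from scipy.spatial.transform import Rotation as R
from scipy.optimize import least_squares
def load(n):
    d=np.load(f"pics/{n}.npz"); return {k:d[k] for k in d.files}
def proj(c,P):
    P=np.atleast_2d(P); q=P@c["extrinsics"][:3,:3].T+c["extrinsics"][:3,3]
    s=q[:,:2]/q[:,2:]; r2=(s**2).sum(1,keepdims=True); s=s*(1+float(c["k1"])*r2)
    return s*[c["K"][0,0],c["K"][1,1]]+[c["K"][0,2],c["K"][1,2]]
def tri(obs,x0=(0.6,0.,0.1)):
    r=least_squares(lambda x:np.concatenate([proj(c,x)[0]-p for c,p in obs]),x0); return r.x,r.fun
def frame(p):  # p: xyz of lid_bar, axis azimuth, bar yaw
    t=np.radians(28); z=np.array([np.sin(t)*np.cos(p[3]),np.sin(t)*np.sin(p[3]),np.cos(t)])
    u=np.cross([0,0,1.],z);u/=np.linalg.norm(u) ; v=np.cross(z,u)
    x=np.cos(p[4])*u+np.sin(p[4])*v
    return np.c_[x,np.cross(z,x),z]
def cap(n,tag):
    from workcell import robot
    c=robot.capture(n); cv2.imwrite(f"pics/{tag}.png",c["image"][:,:,::-1]); np.savez(f"pics/{tag}.npz",**{k:c[k] for k in ["image","K","k1","extrinsics"]}); return c
E
python3 - <<'E'
from h import *
s=load("scene0");d=load("side0")
S=lambda x,y:np.array([260+x/5.7,170+y/5.7]); D=lambda x,y:np.array([300+x/6,140+y/6])
print("lid rim",tri([(s,S(306,200)),(d,D(268,282))]))
print("bar top",tri([(s,S(300,150)),(d,D(245,240))]))
print("grinder top",tri([(s,S(600,155)),(d,D(183,92))]))
print("knob",tri([(s,S(690,168)),(d,D(245,10))]))
print("can base",tri([(s,S(325,375)),(d,D(375,440))]))
for n,a,b in [("mug",(256,240),(350,270)),("turq",(268,203),(286,262)),("kettle",(184,250),(360,365)),("carafe",(420,185),(297,125))]:
    print(n,tri([(s,np.array(a,float)),(d,np.array(b,float))]))
E
```

```text
lid rim (array([ 0.6033906 , -0.01396289,  0.19850549]), array([ 0.00066018, -0.00111343,  0.000618  ,  0.00093406]))
bar top (array([ 0.58954801, -0.01257117,  0.23153349]), array([-0.05316976,  0.09221726, -0.0496647 , -0.07659853]))
grinder top (array([0.60909914, 0.20131676, 0.16789361]), array([-0.30462633,  0.58040529, -0.31546725, -0.5213796 ]))
knob (array([0.66097116, 0.24395656, 0.18939475]), array([-0.0986713 ,  0.19193886, -0.10697478, -0.17965144]))
can base (array([ 0.66411288, -0.0296277 ,  0.08075868]), array([-1.12638409,  1.71948929, -1.06424684, -1.49384893]))
mug (array([ 0.56363249, -0.24563178,  0.05482216]), array([ 1.21469079, -1.62136827,  0.96889271,  1.23521464]))
turq (array([ 0.37158233, -0.15293714,  0.04382915]), array([-0.16336986,  0.25081176, -0.12571495, -0.17775978]))
kettle (array([ 0.50560312, -0.53348197,  0.04279082]), array([ 0.62713523, -0.6632112 ,  0.40007168,  0.43189634]))
carafe (array([0.54482036, 0.51432601, 0.09500632]), array([ 0.99352001, -2.18099671,  1.10987987,  2.04048271]))
```

```bash
python3 - <<'E'
from h import *
s=load("scene0");d=load("side0");w=load("wrist0")
S=lambda x,y:np.array([260+x/5.7,170+y/5.7]); D=lambda x,y:np.array([300+x/6,140+y/6])
a=tri([(s,S(287,165)),(d,D(303,247))]);b=tri([(s,S(322,140)),(d,D(196,240))])
print(a,b)
v=b[0]-a[0];print(np.linalg.norm(v),v)
q=[0.230768790,0.973008137,-0.000953,-0.00015]; T=R.from_quat(q).as_matrix(); print("tool",T.round(3))
E=w["extrinsics"];cp=-E[:3,:3].T@E[:3,3]; t=np.array([0.28047658, 0.55780838, 0.25246349])
print("cam in tool",T.T@(cp-t),(T.T@E[:3,:3].T).round(3))
E
```

```text
(array([ 0.61418887, -0.03218579,  0.24172476]), array([-0.62530266,  1.06460296, -0.58592887, -0.89168909])) (array([0.56870012, 0.01055217, 0.21535771]), array([ 0.04693344, -0.08262121,  0.04383654,  0.06833767]))
0.06775677908023708 [-0.04548875  0.04273796 -0.02636705]
tool [[-0.893  0.449 -0.001]
 [ 0.449  0.893 -0.002]
 [-0.    -0.002 -1.   ]]
cam in tool [ 0.08455912 -0.00012825 -0.12120878] [[ 0.002 -0.945 -0.327]
 [ 1.     0.002  0.   ]
 [ 0.    -0.327  0.945]]
```

```bash
cat >> h.py <<'E'
def rel(Tt,pt,T0=None,p0=None):
    if T0 is None:
        from workcell import robot
        st=robot.read_state();T0=R.from_quat(st["eef_rot"]).as_matrix();p0=st["tcp_pos"]
    print("offset cm",(T0.T@(np.array(pt)-p0)*100).round(2),"rot",R.from_matrix(T0.T@Tt).as_rotvec().round(4))
E
python3 - <<'E'
from h import *
z=np.array([-.467,.048,.883]);z/=np.linalg.norm(z)
v=np.array([-.0455,.0427,-.0264]);v-=z*(v@z);v/=np.linalg.norm(v)
T=np.c_[v,np.cross(-z,v),-z]
rel(T,np.array([.591,-.011,.2285])+z*0.13)
E
```

```text
offset cm [-47.59 -39.08  -9.  ] rot [-0.2266 -0.4346  0.2247]
```

{"api": "move_arm", "payload": {
  "increments": [
    {"offset":[0,0,-6],"rot":[0,0,0]},
    {"offset":[-4,-3.5,-9],"rot":[0,0,0]},
    {"offset":[-8.5,-7,-9],"rot":[0,0,0]},
    {"offset":[-13,-10.5,-9],"rot":[-0.05,-0.1,0.05]},
    {"offset":[-17.5,-14,-9],"rot":[-0.1,-0.2,0.1]}
  ]
}}

```text
clock: 0.78
tcp_pos: [0.3753, 0.3526, 0.3435]
eef_rot: [0.279, 0.954, 0.026, 0.11]
contact_force: [0.2, 0.2, -0.4]
width: 0.0851
```

```bash
cat > t.py <<'E'
from h import *
from workcell import robot
z=np.array([-.467,.048,.883]);z/=np.linalg.norm(z)
v=np.array([-.0455,.0427,-.0264]);v-=z*(v@z);v/=np.linalg.norm(v)
T=np.c_[v,np.cross(-z,v),-z]
rel(T,np.array([.591,-.011,.2285])+z*0.13); print(robot.read_state()["joint_positions"].round(3))
E
python3 t.py
```

```text
offset cm [-31.92 -21.98   3.91] rot [-0.1228 -0.2321  0.1223]
[-0.907  0.374 -0.077  1.905  0.321  0.771 -0.196]
```

{"api": "move_arm", "payload": {
  "increments": [
    {"offset":[-5,-3.5,0.6],"rot":[-0.02,-0.04,0.02]},
    {"offset":[-10,-7,1.2],"rot":[-0.05,-0.1,0.05]},
    {"offset":[-15,-10.5,1.8],"rot":[-0.07,-0.14,0.07]},
    {"offset":[-20,-14,2.4],"rot":[-0.1,-0.19,0.1]},
    {"offset":[-25,-17.5,3],"rot":[-0.12,-0.23,0.12]}
  ]
}}

```text
clock: 1.4
tcp_pos: [0.4948, 0.0712, 0.3434]
eef_rot: [0.328, 0.914, 0.057, 0.233]
contact_force: [0.9, 0.8, 0.2]
width: 0.085
```

```bash
python3 t.py
```

```text
offset cm [-7.15 -3.88  2.01] rot [-0.003  -0.0038  0.0053]
[-0.507  0.266  0.182  2.224  0.629  0.264 -0.039]
```

{"api": "move_arm", "payload": {
  "increments": [
    {"offset":[-3,-2,1],"rot":[0,0,0]},
    {"offset":[-5,-3.5,1.5],"rot":[0,0,0]},
    {"offset":[-7,-3.9,2],"rot":[0,0,0]},
    {"offset":[-7,-3.9,2],"rot":[0,0,0]},
    {"offset":[-7,-3.9,2],"rot":[0,0,0]}
  ]
}}

```text
clock: 2.02
tcp_pos: [0.5283, -0.0017, 0.3423]
eef_rot: [0.328, 0.914, 0.057, 0.231]
contact_force: [-0.1, 0.7, -0.6]
width: 0.0853
```

```bash
python3 t.py; python3 -c "
from h import *
for n in ['wrist','scene','side']: cap(n,n+'1')
from workcell import robot; print(robot.read_state())"
```

```text
offset cm [-0.36 -0.1   0.01] rot [-0.0042 -0.0059  0.0058]
[-0.151  0.297 -0.004  2.162  0.511  0.245  0.258]
{'clock': 2.175, 'joint_positions': array([-0.1520139 ,  0.29637746, -0.00363705,  2.1619712 ,  0.51095258,
        0.24539185,  0.25839152]), 'qvel': array([ 0.0012625 ,  0.00155398,  0.00163759, -0.00407701, -0.00252755,
       -0.00071882,  0.00223174]), 'tau': array([ 2.17901110e-01, -3.22607696e+01,  7.68061001e-01, -1.47991741e+01,
        3.22190300e-01, -1.42850004e+00, -6.66381427e-03]), 'tcp_pos': array([ 0.52841543, -0.00118535,  0.34237866]), 'eef_rot': array([0.32729573, 0.9143183 , 0.05717224, 0.23158343]), 'contact_force': array([ 0.00297315, -0.09105018,  0.14028654]), 'moment': array([ 0.1096343 ,  0.47015583, -0.01475224]), 'width': 0.0852111472171865}
```

View pics/wrist1.png

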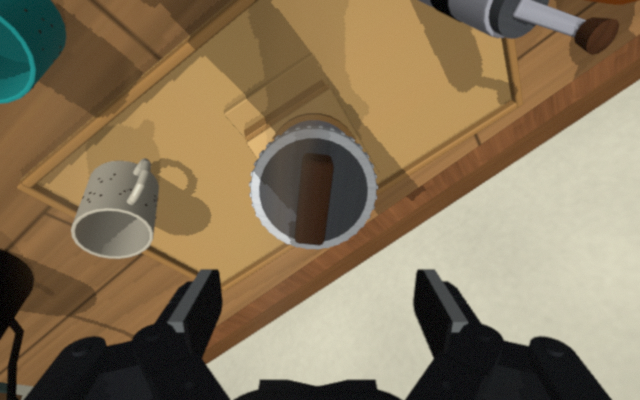

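```bash
python3 - <<'E'
import cv2
a=cv2.imread("pics/wrist1.png")[105:265,230:400]
cv2.imwrite("pics/zw.png",cv2.resize(a,None,fx=3.7,fy=3.7,interpolation=cv2.INTER_CUBIC))
g=cv2.imread("pics/wrist1.png")[105:265,230:400]
cv2.imwrite("pics/zwg.png",cv2.resize(cv2.convertScaleAbs(g,alpha=2.2,beta=0),None,fx=3.7,fy=3.7,interpolation=cv2.INTER_CUBIC))
E
```

```text
(no output)
```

View pics/zwg.png

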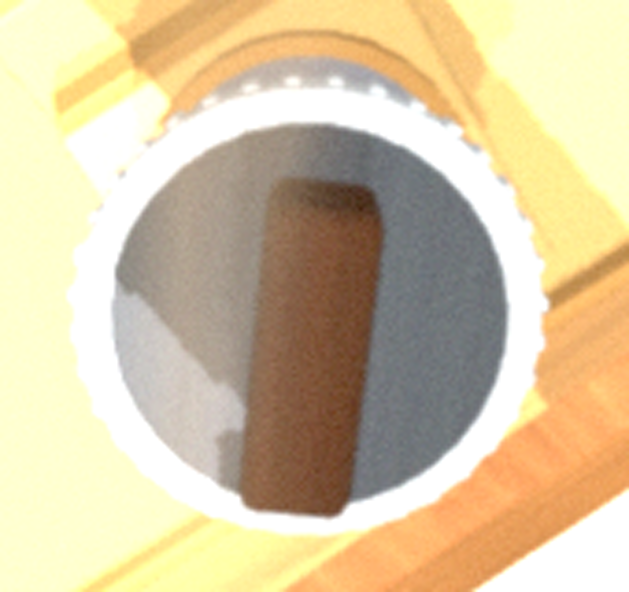

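```bash
cat > fit.py <<'E'
from h import *
w=load("wrist1");s=load("scene0");d=load("side0")
W=lambda x,y:np.array([230+x/3.7,105+y/3.7])
S=lambda x,y:np.array([260+x/5.7,170+y/5.7]); D=lambda x,y:np.array([300+x/6,140+y/6])
# local pts: bar x sign + along v
obs=[(w,W(270,208),(-34,-12,17)),(w,W(382,222),(-34,12,17)),(w,W(242,510),(34,-12,17)),(w,W(347,516),(34,12,17)),
     (w,W(310,313),(0,0,-17)),(s,S(306,200),(0,0,-17)),(d,D(268,282),(0,0,-17)),
     (s,S(287,165),(-34,0,17)),(d,D(303,247),(-34,0,17)),(s,S(322,140),(34,0,17)),(d,D(196,240),(34,0,17))]
def res(p):
    F=frame(p); return np.concatenate([(proj(c,p[:3]+F@(np.array(l)/1000))[0]-m)*(1 if c is w else 1.5) for c,m,l in obs])
best=None
for y0 in np.arange(0,6.3,0.7):
    for flip in (1,-1):
        o2=obs
        def rs(p):
            F=frame(p); return np.concatenate([(proj(c,p[:3]+F@(np.array(l)*[1,flip,1]/1000))[0]-m)*(1 if c is w else 1.5) for c,m,l in obs])
        r=least_squares(rs,[.594,-.013,.215,3.04,y0],loss="soft_l1")
        if best is None or r.cost<best[0]: best=(r.cost,r.x,flip,rs(r.x))
print(best[0],best[1],best[2]);print(best[3].reshape(-1,2).round(1).tolist());
p=best[1];print(frame(p).round(4)); np.save("p.npy",p)
im=cv2.imread("pics/wrist1.png"); F=frame(p)
th=np.linspace(0,6.28,90)
pts=[p[:3]+F@np.array([.054*np.cos(t),.054*np.sin(t),-.017]) for t in th]+[p[:3]+F@np.array([a*.034,b*.012,.017]) for a in(-1,1) for b in (-1,1)]
im=cv2.resize(im[105:265,230:400],None,fx=3.7,fy=3.7)
for q in proj(w,np.array(pts)): cv2.circle(im,(int((q[0]-230)*3.7),int((q[1]-105)*3.7)),2,(0,255,0),-1)
cv2.imwrite("pics/ov.png",im)
E
python3 fit.py
```

```text
89.2877582275261 [ 0.5973622  -0.01397951  0.21394993  3.01587878  0.91147164] 1
[[-1.1, -0.9], [0.5, -1.7], [-0.3, -0.1], [0.7, 0.8], [0.1, 2.4], [-0.1, 0.5], [1.0, 0.0], [9.3, -7.0], [-26.8, -2.0], [-12.3, 7.7], [24.7, 2.1]]
[[ 0.6156  0.6357 -0.4658]
 [-0.6953  0.7164  0.0589]
 [ 0.3711  0.2876  0.8829]]
```

View pics/ov.png

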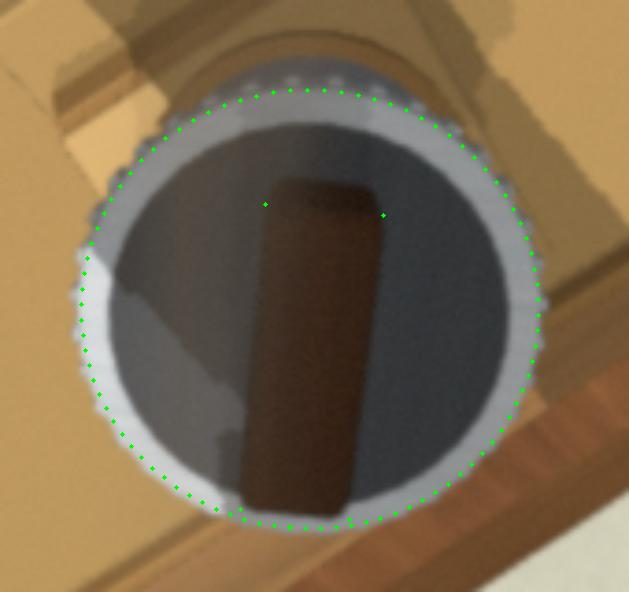

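```bash
sed -i 's/(s,S(287,165),(-34/(s,S(287,165),(+34/; s/(d,D(303,247),(-34/(d,D(303,247),(+34/; s/(s,S(322,140),(34/(s,S(322,140),(-34/; s/(d,D(196,240),(34/(d,D(196,240),(-34/' fit.py; python3 fit.py
```

```text
8.533570526026914 [ 0.59767578 -0.0138429   0.21382054  3.06472587  0.86771684] 1
[[-1.2, -0.5], [0.4, -1.2], [-0.4, -0.2], [0.6, 0.9], [0.7, 2.1], [0.1, 0.5], [1.0, -0.1], [-3.2, 1.4], [-1.8, 0.6], [0.0, -0.5], [0.0, -0.3]]
[[ 0.6219  0.6278 -0.4681]
 [-0.6964  0.7168  0.0361]
 [ 0.3581  0.3035  0.8829]]
```

View pics/ov.png

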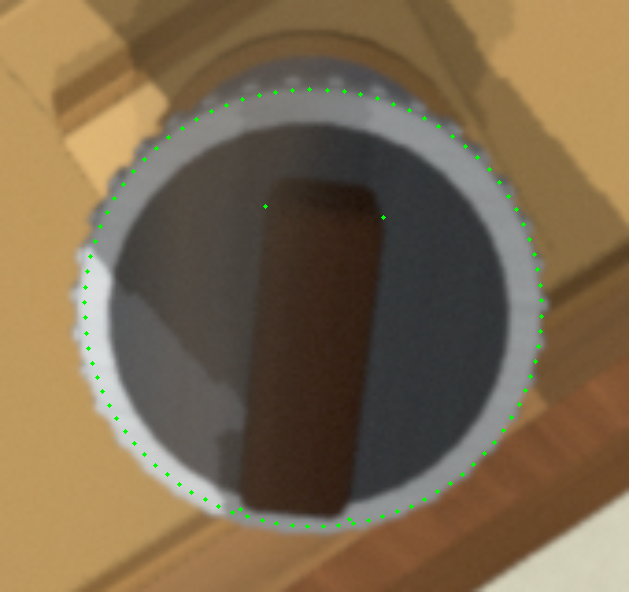

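```bash
cat > g.py <<'E'
from h import *
import sys
p=np.load("p.npy");F=frame(p);x,z=-F[:,0],F[:,2]
T=np.c_[x,np.cross(-z,x),-z]
rel(T,p[:3]+z*float(sys.argv[1]))
E
python3 g.py 0.010; python3 g.py 0.05
```

```text
offset cm [-0.53 -0.33 13.64] rot [-0.0135  0.0014  0.0953]
offset cm [-0.53 -0.38  9.65] rot [-0.0135  0.0014  0.0953]
```

{"api": "move_arm", "payload": {
  "increments": [
    {"offset":[-0.2,-0.1,3],"rot":[-0.005,0,0.04]},
    {"offset":[-0.5,-0.4,6],"rot":[-0.013,0.001,0.095]},
    {"offset":[-0.5,-0.4,9],"rot":[-0.013,0.001,0.095]},
    {"offset":[-0.5,-0.4,9.6],"rot":[-0.013,0.001,0.095]},
    {"offset":[-0.5,-0.4,9.6],"rot":[-0.013,0.001,0.095]}
  ]
}}

```text
clock: 2.8
tcp_pos: [0.5706, -0.013, 0.2644]
eef_rot: [0.369, 0.898, 0.07, 0.227]
contact_force: [0.5, -0.5, 0.0]
width: 0.0854
```

```bash
python3 g.py 0.010;python3 -c "
from h import *
cap('wrist','wrist2')
from workcell import robot; st=robot.read_state(); print(st['joint_positions'].round(3),st['moment'],st['contact_force'])"
```

```text
offset cm [0.06 0.16 4.73] rot [-0.0107 -0.0024  0.0014]
[-0.128  0.488  0.032  2.17   1.394  0.076 -0.689] [0.06561626 0.50806065 0.03678034] [-0.54759169 -0.31427739  0.01404048]
```

View pics/wrist2.png

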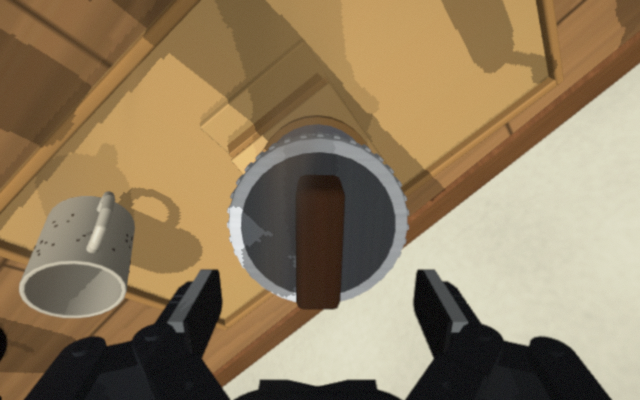

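{"api": "move_arm", "payload": {
  "increments": [
    {"offset":[0,0.1,0],"rot":[-0.008,0,0]},
    {"offset":[0,0.1,1],"rot":[-0.008,0,0]},
    {"offset":[0,0.1,2],"rot":[-0.008,0,0]},
    {"offset":[0,0.1,2],"rot":[-0.008,0,0]},
    {"offset":[0,0.1,2],"rot":[-0.008,0,0]}
  ]
}}

```text
clock: 3.48
tcp_pos: [0.5802, -0.0142, 0.2477]
eef_rot: [0.369, 0.898, 0.074, 0.229]
contact_force: [0.3, -0.2, -0.0]
width: 0.0856
```

```bash
python3 g.py 0.010;python3 -c "
from workcell import robot; st=robot.read_state(); print(st['joint_positions'].round(3),st['moment'],st['contact_force'])"
```

```text
offset cm [0.15 0.1  2.81] rot [-0.003  -0.0016 -0.0005]
[-0.054  0.526 -0.067  2.165  1.8    0.122 -1.087] [0.0557056  0.40629004 0.00409046] [ 0.31559847 -0.17356481 -0.0359418 ]
```

{"api": "move_arm", "payload": {
  "increments": [
    {"offset":[0.1,0.1,0.7],"rot":[0,0,0]},
    {"offset":[0.15,0.1,1.4],"rot":[0,0,0]},
    {"offset":[0.15,0.1,2.0],"rot":[0,0,0]},
    {"offset":[0.15,0.1,2.4],"rot":[0,0,0]},
    {"offset":[0.15,0.1,2.4],"rot":[0,0,0]}
  ]
}}

```text
clock: 4.1
tcp_pos: [0.5912, -0.0137, 0.2258]
eef_rot: [0.37, 0.898, 0.073, 0.229]
contact_force: [-0.1, 0.2, -0.8]
width: 0.0857
```

```bash
python3 g.py 0.010;python3 -c "
from h import *
cap('wrist','wrist3');cap('side','side3')
from workcell import robot; st=robot.read_state(); print(st['joint_positions'].round(3),st['moment'],st['contact_force'])
im=cv2.imread('pics/side3.png')[130:250,280:440]; cv2.imwrite('pics/side3z.png',cv2.resize(im,None,fx=4.5,fy=4.5))"
```

```text
offset cm [0.02 0.03 0.36] rot [-0.0033 -0.0017 -0.0007]
[ 0.03   0.581 -0.197  2.152  1.895  0.206 -1.173] [0.01105109 0.47331833 0.03078019] [ 0.3532363   0.18451414 -0.33396617]
```

View pics/wrist3.png

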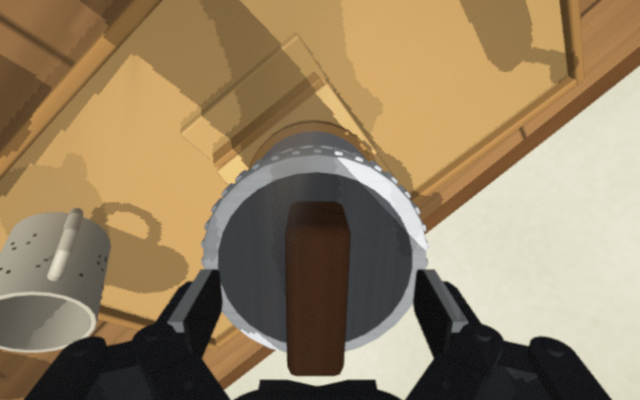

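View pics/side3z.png

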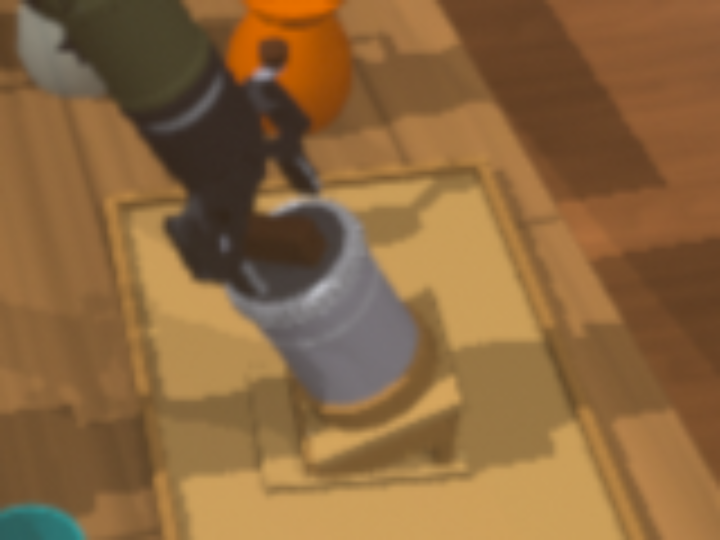

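{"api": "move_arm", "payload": {
  "increments": [
    {"offset":[0,0,0.2],"rot":[0,0,0]},
    {"offset":[0,0,0.2],"rot":[0,0,0]},
    {"offset":[0,0,0.2],"rot":[0,0,0]},
    {"offset":[0,0,0.2],"rot":[0,0,0]},
    {"offset":[0,0,0.2],"rot":[0,0,0]}
  ],
  "jaw": 255,
  "newtons": 50
}}

```text
clock: 4.82
tcp_pos: [0.5906, -0.0146, 0.2256]
eef_rot: [0.37, 0.897, 0.073, 0.229]
contact_force: [-15.6, -1.0, 20.3]
width: 0.0235
```

```bash
cat > st.py <<'E'
from h import *
from workcell import robot
p=np.load("p.npy");F=frame(p);x,z=-F[:,0],F[:,2]
T=np.c_[x,np.cross(-z,x),-z]
st=robot.read_state();A=R.from_quat(st["eef_rot"]).as_matrix()
d=T.T@A; yaw=np.arctan2(d[1,0],d[0,0])
off=T.T@(st["tcp_pos"]-p[:3])*1000
print("t",round(st["clock"],2),"yaw(cw+)",round(yaw,3),"tilt",np.round(A.T@z,4)[:2],"off mm(tool0)",off.round(2),"q",st["joint_positions"].round(2))
m=[];f=[]
print("w",round(st["width"],4),"M.z",round(st["moment"]@z,3),"Mtool",(A.T@st["moment"]).round(2),"Ftool",(A.T@st["contact_force"]).round(1),"tau7",round(st["tau"][6],3))
E
python3 st.py
```

```text
t 4.83 yaw(cw+) 0.001 tilt [-0.0001 -0.0039] off mm(tool0) [ -0.35  -1.43 -13.72] q [ 0.04  0.58 -0.2   2.15  1.9   0.21 -1.18]
w 0.0235 M.z -0.045 Mtool [1.46 0.53 0.04] Ftool [  1.8  -4.4 -25.2] tau7 0.015
```

{"api": "move_arm", "payload": {
  "increments": [
    {"offset":[0,-0.1,-0.15],"rot":[0,0,0]},
    {"offset":[0,-0.1,-0.15],"rot":[0,0,0]},
    {"offset":[0,-0.1,-0.15],"rot":[0,0,0.05]},
    {"offset":[0,-0.1,-0.15],"rot":[0,0,0.1]},
    {"offset":[0,-0.1,-0.15],"rot":[0,0,0.1]}
  ]
}}

```text
clock: 5.45
tcp_pos: [0.5903, -0.0148, 0.2257]
eef_rot: [0.414, 0.878, 0.085, 0.225]
contact_force: [-6.1, -0.5, 9.4]
width: 0.0232
```

```bash
python3 st.py
```

```text
t 5.45 yaw(cw+) 0.101 tilt [ 0.0004 -0.0036] off mm(tool0) [ -0.33  -1.7  -13.9 ] q [ 0.05  0.58 -0.23  2.15  1.87  0.23 -1.25]
w 0.0232 M.z -0.073 Mtool [1.07 0.3  0.07] Ftool [ -0.   -1.4 -11.2] tau7 -0.031
```

{"api": "move_arm", "payload": {
  "increments": [
    {"offset":[0,0,-0.1],"rot":[0,0,0.12]},
    {"offset":[0,0,-0.1],"rot":[0,0,0.24]},
    {"offset":[0,0,-0.1],"rot":[0,0,0.36]},
    {"offset":[0,0,-0.1],"rot":[0,0,0.48]},
    {"offset":[0,0,-0.1],"rot":[0,0,0.5]}
  ]
}}

```text
clock: 6.08
tcp_pos: [0.5894, -0.0152, 0.2254]
eef_rot: [0.619, 0.748, 0.137, 0.197]
contact_force: [-3.9, -1.0, 0.2]
width: 0.0234
```

```bash
python3 st.py
```

```text
t 6.08 yaw(cw+) 0.601 tilt [-0.0014 -0.0056] off mm(tool0) [  0.03  -2.65 -14.05] q [ 0.14  0.59 -0.37  2.15  1.77  0.3  -1.64]
w 0.0234 M.z 0.084 Mtool [ 1.35 -0.22 -0.08] Ftool [-0.4 -3.5 -1.9] tau7 -0.227
```

{"api": "move_arm", "payload": {
  "increments": [
    {"offset":[0,0,0],"rot":[0,0,0.13]},
    {"offset":[0,0,0],"rot":[0,0,0.26]},
    {"offset":[0,0,0],"rot":[0,0,0.39]},
    {"offset":[0,0,0],"rot":[0,0,0.5]},
    {"offset":[0,0,0],"rot":[0,0,0.5]}
  ]
}}

```text
clock: 6.7
tcp_pos: [0.5885, -0.0151, 0.2249]
eef_rot: [0.785, 0.572, 0.18, 0.156]
contact_force: [-7.1, -1.7, 0.9]
width: 0.0231
```

```bash
python3 st.py
```

```text
t 6.7 yaw(cw+) 1.1 tilt [-0.0043 -0.0059] off mm(tool0) [  0.82  -3.31 -14.04] q [ 0.22  0.61 -0.49  2.15  1.72  0.37 -2.08]
w 0.0231 M.z -0.142 Mtool [ 1.3  -0.93  0.14] Ftool [-3.5 -5.1 -4. ] tau7 -0.173
```

{"api": "move_arm", "payload": {
  "increments": [
    {"offset":[-0.05,-0.1,0],"rot":[0,0,0.1]},
    {"offset":[-0.05,-0.1,0],"rot":[0,0,0.2]},
    {"offset":[-0.05,-0.1,0],"rot":[0,0,0.3]},
    {"offset":[-0.05,-0.1,0],"rot":[0,0,0.35]},
    {"offset":[-0.05,-0.1,0],"rot":[0,0,0.35]}
  ]
}}

```text
clock: 7.32
tcp_pos: [0.5878, -0.0148, 0.2246]
eef_rot: [0.872, 0.428, 0.205, 0.122]
contact_force: [-6.0, -1.0, 0.6]
width: 0.0238
```

```bash
python3 st.py
```

```text
t 7.33 yaw(cw+) 1.449 tilt [-0.0051 -0.0041] off mm(tool0) [  1.61  -3.58 -14.06] q [ 0.26  0.62 -0.56  2.15  1.71  0.41 -2.41]
w 0.0238 M.z -0.004 Mtool [ 0.84 -1.15  0.  ] Ftool [-4.  -3.4 -3.2] tau7 -0.092
```

{"api": "move_arm", "payload": {
  "increments": [
    {"offset":[0,0,0],"rot":[0,0,0]},
    {"offset":[0,0,0],"rot":[0,0,0]},
    {"offset":[0,0,0],"rot":[0,0,0]},
    {"offset":[0,0,-0.5],"rot":[0,0,0]},
    {"offset":[0,0,-2],"rot":[0,0,0]}
  ],
  "jaw": 0
}}

```text
clock: 7.95
tcp_pos: [0.5799, -0.0138, 0.2432]
eef_rot: [0.872, 0.427, 0.206, 0.122]
contact_force: [0.3, -0.1, -0.1]
width: 0.0855
```

```bash
python3 st.py; python3 -c "
from h import *
cap('wrist','wrist4')"
```

```text
t 7.95 yaw(cw+) 1.451 tilt [-0.0033 -0.0026] off mm(tool0) [  0.54  -2.2  -34.25] q [ 0.25  0.58 -0.54  2.15  1.62  0.39 -2.33]
w 0.0855 M.z -0.015 Mtool [ 0.41 -0.26  0.01] Ftool [0.1 0.2 0.3] tau7 -0.55
```

View pics/wrist4.png

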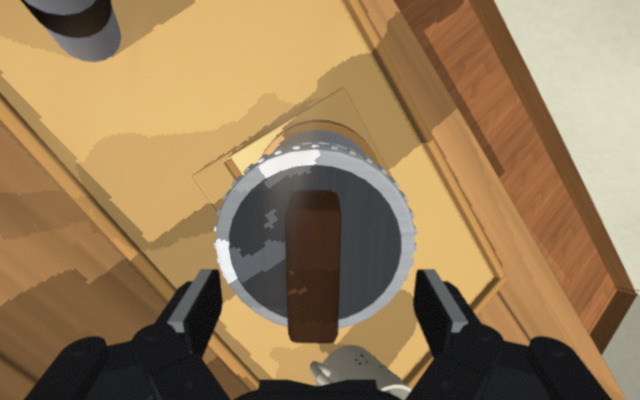

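{"api": "move_arm", "payload": {
  "increments": [
    {"offset":[0,0,-0.5],"rot":[0,0,-0.16]},
    {"offset":[0,0,-0.5],"rot":[0,0,-0.32]},
    {"offset":[0,0,-0.5],"rot":[0,0,-0.48]},
    {"offset":[0,0,-0.5],"rot":[0,0,-0.64]},
    {"offset":[0,0,-0.5],"rot":[0,0,-0.8]}
  ]
}}

```text
clock: 8.62
tcp_pos: [0.5779, -0.0135, 0.2479]
eef_rot: [0.635, 0.734, 0.142, 0.194]
contact_force: [-1.4, -0.2, -0.8]
width: 0.0853
```

```bash
python3 st.py
```

```text
t 8.62 yaw(cw+) 0.645 tilt [-0.0007 -0.0028] off mm(tool0) [  0.3   -1.78 -39.38] q [ 0.19  0.55 -0.44  2.16  1.62  0.32 -1.53]
w 0.0853 M.z 0.011 Mtool [ 0.48  0.09 -0.01] Ftool [ 0.1 -1.6  0. ] tau7 -1.291
```

{"api": "move_arm", "payload": {
  "increments": [
    {"offset":[0,0,0],"rot":[0,0,-0.16]},
    {"offset":[0,0,0],"rot":[0,0,-0.32]},
    {"offset":[0,0,0],"rot":[0,0,-0.48]},
    {"offset":[0,0,0],"rot":[0,0,-0.64]},
    {"offset":[0,0,0],"rot":[0,0,-0.8]}
  ]
}}

```text
clock: 9.25
tcp_pos: [0.5779, -0.0134, 0.2479]
eef_rot: [0.299, 0.924, 0.056, 0.234]
contact_force: [0.1, 0.2, 0.1]
width: 0.0853
```

```bash
python3 st.py
```

```text
t 9.25 yaw(cw+) -0.155 tilt [ 0.0017 -0.0024] off mm(tool0) [  0.37  -1.73 -39.36] q [ 0.1   0.53 -0.31  2.16  1.65  0.25 -0.78]
w 0.0853 M.z -0.039 Mtool [0.24 0.46 0.04] Ftool [ 0.1  0.2 -0. ] tau7 -1.242
```

{"api": "move_arm", "payload": {
  "increments": [
    {"offset":[0,0,0],"rot":[0,0,-0.16]},
    {"offset":[0,0,0],"rot":[0,0,-0.32]},
    {"offset":[0,0,0],"rot":[0,0,-0.48]},
    {"offset":[0,0,0],"rot":[0,0,-0.64]},
    {"offset":[0,0,0],"rot":[0,0,-0.8]}
  ]
}}

```text
clock: 9.88
tcp_pos: [0.5779, -0.0134, 0.2479]
eef_rot: [-0.085, 0.967, -0.04, 0.237]
contact_force: [0.1, -0.6, -0.5]
width: 0.0852
```

```bash
python3 st.py
```

```text
t 9.88 yaw(cw+) -0.955 tilt [ 0.0028 -0.0004] off mm(tool0) [  0.36  -1.7  -39.38] q [-0.02  0.52 -0.13  2.17  1.76  0.16 -0.09]
w 0.0852 M.z -0.018 Mtool [-0.17  0.42  0.02] Ftool [ 0.2 -0.6  0.5] tau7 -1.025
```

{"api": "move_arm", "payload": {
  "increments": [
    {"offset":[0,0,0],"rot":[0,0,-0.16]},
    {"offset":[0,0,0],"rot":[0,0,-0.32]},
    {"offset":[0,0,0],"rot":[0,0,-0.48]},
    {"offset":[0,0,0],"rot":[0,0,-0.64]},
    {"offset":[0,0,0],"rot":[0,0,-0.735]}
  ]
}}

```text
clock: 10.5
tcp_pos: [0.5779, -0.0132, 0.2479]
eef_rot: [-0.426, 0.872, -0.122, 0.207]
contact_force: [-0.0, -0.4, -0.1]
width: 0.0853
```

```bash
python3 st.py; python3 -c "
from h import *
cap('wrist','wrist5')"
python3 - <<'E'
from h import *
p=np.load("p.npy");F=frame(p);x,z=-F[:,0],F[:,2]
T=np.c_[x,np.cross(-z,x),-z]
p[:3]+=T@np.array([1.9,-1.7,0])/1000; th=1.450-np.pi
T=T@R.from_rotvec([0,0,th]).as_matrix()
rel(T,p[:3]+z*0.015)
E
```

```text
t 10.5 yaw(cw+) -1.689 tilt [0.0023 0.0017] off mm(tool0) [  0.49  -1.6  -39.36] q [-0.11  0.52  0.01  2.17  2.01  0.08  0.38]
w 0.0853 M.z 0.052 Mtool [-0.44  0.26 -0.05] Ftool [ 0.3 -0.2  0.1] tau7 -0.357
offset cm [-0.01  0.13  2.44] rot [ 0.0018 -0.0023 -0.0006]
```

View pics/wrist5.png

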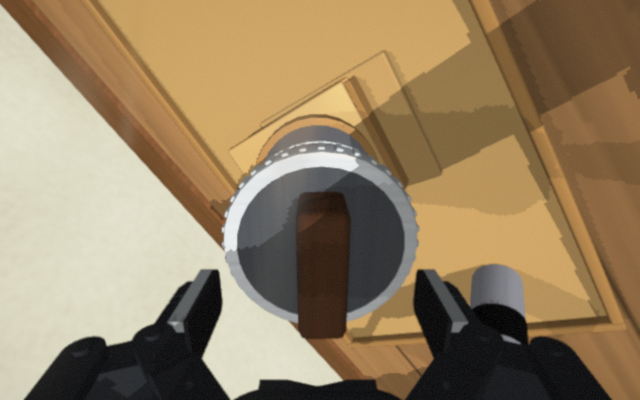

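{"api": "move_arm", "payload": {
  "increments": [
    {"offset":[0,0.13,0.6],"rot":[0,0,0]},
    {"offset":[0,0.13,1.2],"rot":[0,0,0]},
    {"offset":[0,0.13,1.8],"rot":[0,0,0]},
    {"offset":[0,0.13,2.3],"rot":[0,0,0]},
    {"offset":[0,0.13,2.3],"rot":[0,0,0]}
  ]
}}

```text
clock: 11.18
tcp_pos: [0.5876, -0.0138, 0.2265]
eef_rot: [-0.424, 0.873, -0.122, 0.207]
contact_force: [0.3, 0.2, 0.3]
width: 0.0859
```

```bash
python3 st.py
```

```text
t 11.18 yaw(cw+) -1.684 tilt [0.0032 0.0022] off mm(tool0) [  1.75  -2.42 -15.87] q [-0.03  0.57 -0.1   2.16  2.05  0.16  0.35]
w 0.0859 M.z 0.047 Mtool [-0.41  0.27 -0.05] Ftool [-0.4 -0.3 -0.1] tau7 -0.028
```

{"api": "move_arm", "payload": {
  "increments": [
    {"offset":[0,0,0],"rot":[0,0,0]},
    {"offset":[0,0,0],"rot":[0,0,0]},
    {"offset":[0,0,0],"rot":[0,0,0]},
    {"offset":[0,0,0],"rot":[0,0,0]},
    {"offset":[0,0,0],"rot":[0,0,0]}
  ],
  "jaw": 255,
  "newtons": 60
}}

```text
clock: 11.8
tcp_pos: [0.5873, -0.0133, 0.2271]
eef_rot: [-0.424, 0.873, -0.122, 0.207]
contact_force: [-3.7, 1.5, 4.5]
width: 0.0234
```

```bash
python3 st.py
```

```text
t 11.8 yaw(cw+) -1.685 tilt [0.0026 0.0021] off mm(tool0) [  2.05  -2.13 -16.57] q [-0.03  0.57 -0.1   2.17  2.05  0.16  0.35]
w 0.0234 M.z 0.019 Mtool [-0.53  0.33 -0.02] Ftool [-0.3  1.7 -5.8] tau7 -0.01
```

{"api": "move_arm", "payload": {
  "increments": [
    {"offset":[0,0,0],"rot":[0,0,0.07]},
    {"offset":[0,0,0],"rot":[0,0,0.14]},
    {"offset":[0,0,0],"rot":[0,0,0.2]},
    {"offset":[0,0,0],"rot":[0,0,0.25]},
    {"offset":[0,0,0],"rot":[0,0,0.25]}
  ]
}}

```text
clock: 12.42
tcp_pos: [0.5873, -0.0133, 0.227]
eef_rot: [-0.312, 0.919, -0.095, 0.221]
contact_force: [-6.0, 1.0, 5.4]
width: 0.0232
```

```bash
python3 st.py
```

```text
t 12.43 yaw(cw+) -1.434 tilt [0.0029 0.0018] off mm(tool0) [  2.15  -2.1  -16.55] q [ 0.01  0.57 -0.16  2.16  1.96  0.19  0.2 ]
w 0.0232 M.z 0.047 Mtool [-0.47  0.43 -0.05] Ftool [ 1.8  2.3 -7.7] tau7 -0.147
```

{"api": "move_arm", "payload": {
  "increments": [
    {"offset":[0,0,0],"rot":[0,0,0.07]},
    {"offset":[0,0,0],"rot":[0,0,0.14]},
    {"offset":[0,0,0],"rot":[0,0,0.2]},
    {"offset":[0,0,0],"rot":[0,0,0.2]},
    {"offset":[0,0,0],"rot":[0,0,0.2]}
  ]
}}

```text
clock: 13.05
tcp_pos: [0.5872, -0.0132, 0.227]
eef_rot: [-0.218, 0.946, -0.072, 0.229]
contact_force: [-4.6, 1.6, 5.2]
width: 0.023
```

```bash
python3 st.py
```

```text
t 13.05 yaw(cw+) -1.234 tilt [0.0032 0.0012] off mm(tool0) [  2.24  -2.05 -16.56] q [ 0.04  0.58 -0.22  2.16  1.89  0.22  0.06]
w 0.023 M.z 0.054 Mtool [-0.36  0.55 -0.05] Ftool [ 0.9  2.  -6.8] tau7 -0.065
```

{"api": "move_arm", "payload": {
  "increments": [
    {"offset":[0,0,0],"rot":[0,0,0.07]},
    {"offset":[0,0,0],"rot":[0,0,0.14]},
    {"offset":[0,0,0],"rot":[0,0,0.2]},
    {"offset":[0,0,0],"rot":[0,0,0.25]},
    {"offset":[0,0,0],"rot":[0,0,0.25]}
  ]
}}

```text
clock: 13.68
tcp_pos: [0.5872, -0.013, 0.227]
eef_rot: [-0.099, 0.966, -0.043, 0.236]
contact_force: [-5.5, 2.4, 5.5]
width: 0.0229
```

```bash
python3 st.py
```

```text
t 13.68 yaw(cw+) -0.984 tilt [0.0034 0.0007] off mm(tool0) [  2.41  -1.97 -16.55] q [ 0.09  0.58 -0.29  2.16  1.83  0.26 -0.12]
w 0.0229 M.z 0.06 Mtool [-0.17  0.6  -0.06] Ftool [ 1.8  2.6 -7.5] tau7 -0.166
```

{"api": "move_arm", "payload": {
  "increments": [
    {"offset":[0,0,0],"rot":[0,0,0.07]},
    {"offset":[0,0,0],"rot":[0,0,0.14]},
    {"offset":[0,0,0],"rot":[0,0,0.2]},
    {"offset":[0,0,0],"rot":[0,0,0.2]},
    {"offset":[0,0,0],"rot":[0,0,0.2]}
  ]
}}

```text
clock: 14.3
tcp_pos: [0.5872, -0.0129, 0.227]
eef_rot: [-0.002, 0.971, -0.019, 0.239]
contact_force: [-5.1, 1.8, 5.2]
width: 0.0232
```

```bash
python3 st.py
```

```text
t 14.3 yaw(cw+) -0.784 tilt [0.0036 0.0002] off mm(tool0) [  2.51  -1.89 -16.55] q [ 0.12  0.59 -0.34  2.16  1.79  0.29 -0.28]
w 0.0232 M.z 0.09 Mtool [-0.09  0.69 -0.09] Ftool [ 2.   1.6 -7. ] tau7 -0.066
```

Total 2.35 rad turned and still no contact, so I'll keep going.

{"api": "move_arm", "payload": {
  "increments": [
    {"offset":[0,0,0],"rot":[0,0,0.07]},
    {"offset":[0,0,0],"rot":[0,0,0.14]},
    {"offset":[0,0,0],"rot":[0,0,0.2]},
    {"offset":[0,0,0],"rot":[0,0,0.25]},
    {"offset":[0,0,0],"rot":[0,0,0.25]}
  ]
}}

```text
clock: 14.92
tcp_pos: [0.5872, -0.0127, 0.227]
eef_rot: [0.118, 0.963, 0.011, 0.24]
contact_force: [-5.0, 2.3, 4.6]
width: 0.0231
```

```bash
python3 st.py
```

```text
t 14.93 yaw(cw+) -0.536 tilt [ 0.0034 -0.0004] off mm(tool0) [  2.62  -1.76 -16.56] q [ 0.16  0.59 -0.41  2.16  1.76  0.32 -0.49]
w 0.0231 M.z 0.428 Mtool [ 0.14  0.59 -0.43] Ftool [ 2.7  1.5 -6.5] tau7 -0.531
```

{"api": "move_arm", "payload": {
  "increments": [
    {"offset":[0,0,0],"rot":[0,0,0.07]},
    {"offset":[0,0,0],"rot":[0,0,0.14]},
    {"offset":[0,0,0],"rot":[0,0,0.2]},
    {"offset":[0,0,0],"rot":[0,0,0.2]},
    {"offset":[0,0,0],"rot":[0,0,0.2]}
  ]
}}

```text
clock: 15.55
tcp_pos: [0.5873, -0.0126, 0.227]
eef_rot: [0.213, 0.947, 0.035, 0.238]
contact_force: [-4.6, 3.2, 4.8]
width: 0.0233
```

```bash
python3 st.py
```

```text
t 15.55 yaw(cw+) -0.337 tilt [ 0.0031 -0.0009] off mm(tool0) [  2.66  -1.62 -16.57] q [ 0.19  0.6  -0.46  2.15  1.74  0.35 -0.67]
w 0.0233 M.z 0.593 Mtool [ 0.3   0.59 -0.59] Ftool [ 2.9  2.  -6.5] tau7 -0.627
```

{"api": "move_arm", "payload": {
  "increments": [
    {"offset":[0,0,0],"rot":[0,0,0.04]},
    {"offset":[0,0,0],"rot":[0,0,0.08]},
    {"offset":[0,0,0],"rot":[0,0,0.12]},
    {"offset":[0,0,0],"rot":[0,0,0.15]},
    {"offset":[0,0,0],"rot":[0,0,0.15]}
  ]
}}

```text
clock: 16.18
tcp_pos: [0.5873, -0.0125, 0.227]
eef_rot: [0.283, 0.928, 0.052, 0.235]
contact_force: [-4.3, 2.9, 4.8]
width: 0.0231
```

```bash
python3 st.py; python3 -c "
from h import *
cap('side','side6')"; python3 st.py
```

```text
t 16.18 yaw(cw+) -0.187 tilt [ 0.0029 -0.0012] off mm(tool0) [  2.7   -1.54 -16.57] q [ 0.21  0.61 -0.49  2.15  1.73  0.37 -0.8 ]
w 0.0231 M.z 0.75 Mtool [ 0.37  0.5  -0.75] Ftool [ 2.7  1.3 -6.3] tau7 -0.821
t 16.23 yaw(cw+) -0.188 tilt [ 0.0029 -0.0012] off mm(tool0) [  2.73  -1.5  -16.58] q [ 0.21  0.61 -0.49  2.15  1.73  0.37 -0.8 ]
w 0.0232 M.z 0.769 Mtool [ 0.31  0.5  -0.77] Ftool [ 1.6  0.9 -5.4] tau7 -0.766
```

{"api": "move_arm", "payload": {
  "increments": [
    {"offset":[0,0,0],"rot":[0,0,-0.06]},
    {"offset":[0,0,0],"rot":[0,0,-0.12]},
    {"offset":[0,0,0],"rot":[0,0,-0.15]},
    {"offset":[0,0,0],"rot":[0,0,-0.15]},
    {"offset":[0,0,0],"rot":[0,0,-0.15]}
  ]
}}

```text
clock: 16.85
tcp_pos: [0.5873, -0.0125, 0.227]
eef_rot: [0.214, 0.947, 0.035, 0.238]
contact_force: [-5.3, 2.8, 5.0]
width: 0.0232
```

```bash
python3 st.py
```

```text
t 16.85 yaw(cw+) -0.335 tilt [ 0.0032 -0.001 ] off mm(tool0) [  2.69  -1.58 -16.57] q [ 0.19  0.6  -0.46  2.15  1.74  0.35 -0.67]
w 0.0232 M.z 0.194 Mtool [ 0.27  0.63 -0.19] Ftool [ 3.2  1.3 -7. ] tau7 -0.211
```

{"api": "move_arm", "payload": {
  "increments": [
    {"offset":[0,0,0],"rot":[0,0,0]},
    {"offset":[0,0,0],"rot":[0,0,0]},
    {"offset":[0,0,0],"rot":[0,0,0]},
    {"offset":[0,0,0],"rot":[0,0,0]},
    {"offset":[0,0,-1],"rot":[0,0,0]}
  ],
  "jaw": 0
}}

```text
clock: 17.48
tcp_pos: [0.5829, -0.0135, 0.2352]
eef_rot: [0.215, 0.947, 0.034, 0.237]
contact_force: [-1.0, 0.3, 0.2]
width: 0.0855
```

{"api": "move_arm", "payload": {
  "increments": [
    {"offset":[0,0,-2],"rot":[0,0,0]},
    {"offset":[0,0,-4],"rot":[0,0,0]},
    {"offset":[0,0,-6],"rot":[0,0,0]},
    {"offset":[0,0,-7],"rot":[0,0,0]},
    {"offset":[0,0,-7],"rot":[0,0,0]}
  ]
}}

```text
clock: 18.1
tcp_pos: [0.5505, -0.0107, 0.2984]
eef_rot: [0.215, 0.946, 0.034, 0.239]
contact_force: [0.9, -0.0, -0.0]
width: 0.0854
```

```bash
python3 st.py; python3 -c "
from h import *
for n in ['wrist','scene','side']: cap(n,n+'7')
a=cv2.imread('pics/scene7.png');b=cv2.imread('pics/scene0.png');c=cv2.imread('pics/side7.png');d=cv2.imread('pics/side0.png')
cv2.imwrite('pics/cmp.png',cv2.resize(np.vstack([np.hstack([a,c]),np.hstack([cv2.absdiff(a,b),cv2.absdiff(c,d)])]),(800,500)))"
```

```text
t 18.1 yaw(cw+) -0.334 tilt [ 0.001 -0.002] off mm(tool0) [  1.22  -1.69 -96.85] q [ 0.18  0.42 -0.43  2.17  1.24  0.3  -0.2 ]
w 0.0854 M.z 0.027 Mtool [ 0.2   0.42 -0.03] Ftool [-0.7  0.3  0.5] tau7 0.23
```

View pics/wrist7.png

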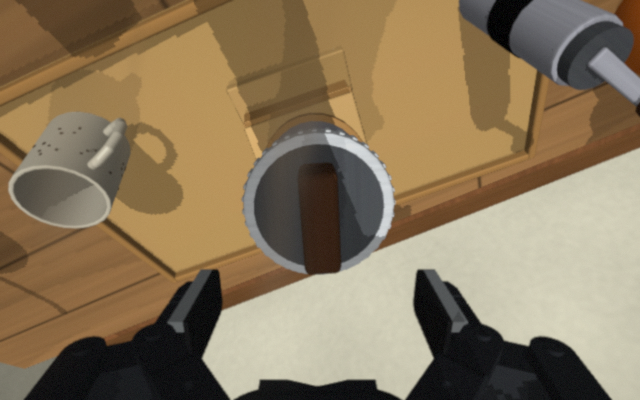

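View pics/cmp.png

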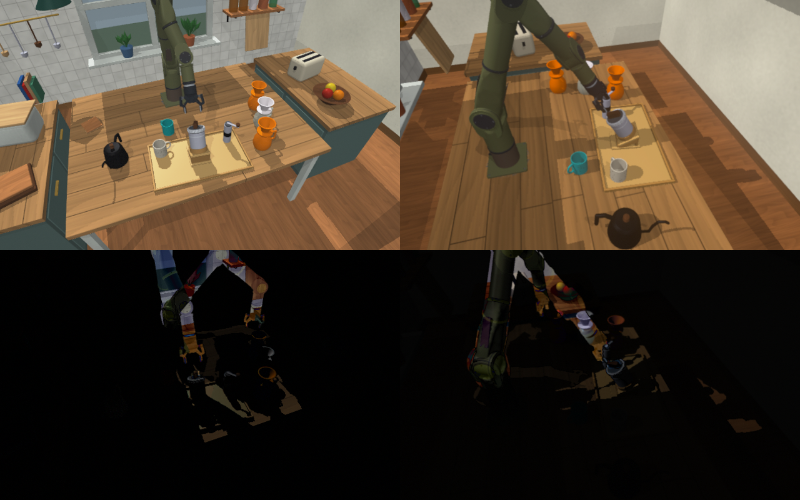

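```bash
python3 -c "
from workcell import robot
print(robot.hand_in())"
```

```text
the job is handed in; nothing more can be done
None
```

I screwed the lid down to snug, let go and handed the job in at about 18 s of the 58 s allowed. `hand_in` gives no verdict, so this rests on my own readings.

- **Turning:** I gripped the wooden bar and turned 1.45 rad clockwise. I then opened the jaws, turned the hand back half a turn, re-gripped and carried on. The gasket met after about 2.5 rad in total, within the 1.5 to 3.4 rad expected.
- **Tightness:** I stopped at a measured 0.75–0.77 N m, inside the 0.65–0.9 N m snug range. The hand angles before and after put the gasket drag at about 0.26 rad, against limits of 0.1 to 0.5. One earlier reading (0.59 N m) was about 0.05–0.07 N m below what the hand angle implied, which I put down to sensor noise.
- **Release:** I eased the bar's twist before opening the jaws, then backed off 8 cm along the axis. The force on the tool read about zero.
- **Bystanders:** Before-and-after images show only the arm and shadows changed; the mug, grinder, kettle and carafe stand where they were. In the scene view part of the carafe lies near the arm's changes, so I judged that one from the picture rather than measuring it.
- **First grip:** The hand pushed along the axis with about 25 N as the pads closed. I relieved that at once, and it was below the 40 N limit.

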